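Set the board holder's jaw to the gauge mark with the knurled wheel

TASK

Set the circuit-board holder to its gauge: with a fingertip pressed on top of the knurled wheel, roll it stroke by stroke until the pointer on the sliding jaw stands level with the point of the gauge mark (within about 2 mm), then push the lock lever fully over, away from the robot, and come clear. Move the jaw only by the wheel, never by touching the jaw or the gauge mark, and leave the circuit board and everything else on the bench where it is; nothing is to be picked up.

Things in the scene. Friction and masses are not known exactly. Their poses are not given: they have to be found in the camera images.
- holder: The board holder, fixed to the bench, turned up to 20 degrees. Grey base plate 150 (x) x 420 (y) x 12 mm, from y = -230 to +190 mm. Its frame (used below): origin on the bench surface, z up, +x away from the robot, +y the closing direction. From -y to +y: lock lever (y = -185 mm), knurled wheel (y = -90), sliding jaw, circuit board, fixed jaw (bar 56 mm high, y = 165).
- wheel_top (a point): Highest point of the knurled steel wheel, 70 mm above the bench at holder x = 0, y = -90 mm. Wheel 60 mm in diameter, 24 mm wide, axle along holder x; its upper 18 mm stand out of a grey housing (70 x 80 mm, top 52 mm above the bench). This point does not turn with the wheel. The wheel is rigid: it turns freely either way but does not give when pressed.
- wheel (a joint): Angle of the wheel, rad. It grows as the top of the rim moves towards holder +y: 30 mm of rim is 1 rad and moves the jaw 10 mm towards +y; rolling back moves it back. It stays where it is left. Turning takes 1 to 2 N at the rim; pressed with some 4 to 10 N it follows a fingertip moved level over its top. A stroke gives 20 to 40 mm, so several are needed, lifting off between.
- jaw: The sliding jaw: aluminium bar 110 (x) x 20 (y) mm, top 56 mm above the bench, across the holder between the wheel and the board. Origin at its middle, 12 mm above the bench. Slides along holder y, driven by the wheel, up to 55 mm in all.
- jaw_pointer (a point): Tip of the dark pointer on top of the sliding jaw (a flat blade 6 mm thick ending in a point towards holder +x), 62 mm above the bench at holder x = 58.5 mm. Its holder y is the jaw's position. At the start it lies 14 to 45 mm short (towards -y) of the gauge point.
- gauge_pointer (a point): Tip of the gauge mark: a small steel slide (14 x 16 x 14 mm) on the graduated rail along the +x side of the holder, carrying a dark blade whose point faces the jaw's pointer (1.5 mm away in x when the two are level in y). 62 mm above the bench. Already set, stiff, not to be shifted.
- lock_tip (a point): Centre of the black ball (26 mm across) on the lock lever, about 78 mm above the bench at the start. Lever pivot at holder x = 0, y = -185 mm, 34 mm above the bench, axis along holder y; arm 50 mm. At 0 the ball centre is at x = -24 mm (towards the robot), fully over at x = +24 mm. It stays where it is left and needs about 1.5 N at the ball. Block under it 70 x 50 mm, top 37 mm high.
- lock (a joint): Angle of the lock lever, rad: 0 leaning towards the robot (unlocked), 1.0 fully over away from the robot (locked).
- pcb: Green circuit board 100 x 113 x 2 mm with parts up to 12 mm high, lying loose on the holder's two rods between the jaws. Origin at the middle of its underside. Not to be disturbed.
- flux: White bottle 36 mm across, 75 mm high, loose on the bench on the far side of the holder. Origin at the middle of its underside. Not to be disturbed.
- cup: Small grey cup 52 mm across, 45 mm high, loose on the bench on the far side of the holder. Origin at the middle of its underside. Not to be disturbed.
- spool: Metal spool 52 mm across, 42 mm high, loose on the bench on the far side of the lock lever. Origin at the middle of its underside. Not to be disturbed.
- driver: Screwdriver 150 mm long, loose on the bench on the robot's side of the holder. Origin at the middle of its underside. Not to be disturbed.
- pen: White marker pen 130 x 15 x 13 mm, loose on the bench on the robot's side of the holder. Origin at the middle of its underside. Not to be disturbed.
- mouse: Black computer mouse 110 x 60 x 36 mm, loose on the bench. Origin at the middle of its underside. Not to be disturbed.

How it is judged:
By the outcome, as a careful person would: the job done as asked, in the order asked, and still so for the second after the job is handed in, with the robot touching nothing.
It also fails if it takes over 64 s, if anything falls off the work surface, if the arm or the gripper's body presses on something with over 40 N, if the wrist force passes 120 N, or if a joint passes its speed limit or range.

ROBOT

A 6-joint arm with a two-finger parallel gripper is mounted at the origin on the work surface. World frame = base frame: x ahead of the robot, y to its left, z up, the work surface at z = 0. Lengths are in mm, angles in rad, forces in N, time in s.
With the tool pointing down it reaches from about 275 to 825 mm from the base axis. Payload 4.9 kg.
Tool frame: the origin (TCP) lies at the very end of the fingers, on their centre line; the grasp point (between the pads) lies 19 mm behind it; z points along the fingers, y is the direction in which the jaws open and shut (so a half turn about z gives the same grasp; the last joint's range is limited). The gripper opens to 85 mm and grips with 20 to 120 N. Pads are 22 mm wide; open, the fingers measure 114 mm over their backs; the gripper's body (76 mm by 85 mm) begins 54 mm behind the grasp point. The pads swing forward as they close: fully open they stand 13 mm farther back than shut.
Start: joints at [0.971, 0.326, -0.193, 1.052, 0, 1.437], TCP at [247.023, 491.425, 231.281] pointing down, gripper open.
Joint ranges: [-2.65, 2.65], [-0.97, 1.79], [-1.3, 1.35], [-1.93, 2.1], [-1.47, 1.37], [-3.14, 3.14]. Speed limits (rad/s): [2.57, 2.57, 3.14, 3.14, 3.14, 3.14].

INTERFACE

Orientations are given as [roll, pitch, yaw] about the fixed x, y, z axes, in that order (R = Rz(yaw) Ry(pitch) Rx(roll)).
In Python, from bench import bot, solve_ik, imaging gives the robot as it stands. Calls block until the motion is done:
- bot.move_ptp(position, orientation): joint-space move of the TCP to a pose.
- bot.movel(position, rot=None, max_speed=150, threshold=None): straight line of the TCP; rot=None keeps the orientation; max_speed is the mean speed in mm/s. With threshold (N) it stops when the force on the tool has changed by that much, and returns True; else False.
- bot.move_j(angles): joint-space move.
- bot.grip(opening, effort=None): opening from 0.0 (shut) to 1.0 (fully open); effort is the grip in N (None keeps the last); returns when the fingers have stopped.
- bot.dwell(seconds).
- solve_ik(position, orientation): joint angles nearest the present ones, or None.
- bot.get_state(): the state.
- imaging.capture(name): name is "scene" or "top"; returns the picture (384x512x3 uint8, blue, green, red); there is no depth.
- imaging.camera_model(name): a dict with "K" (3x3 intrinsics, pixels), "position" and "rotation" of the camera in the world. Camera axes: x right, y up, looking along -z (the intrinsics and any distortion apply to the point x, -y, -z); pixel columns grow to the right and rows downward; lengths in mm; the calibration is good to about 2 mm. A picture is of the moment at which its call begins. camera_model takes no time and is no camera call.
A pose or a line that the arm cannot do raises bot.IKError and nothing moves.
- bot.sign_off(): hands the job in, once; it reports no verdict.
The state is a dict: "t": time; "qpos": joint angles; "joint_velocities": joint speeds; "effort": joint torques, N m; "tcp_pos": TCP position; "orientation": TCP orientation; "contact_force": force on the tool from outside, world axes, zero at the start; "wrist_torque": the same for the moment, N m; "opening": opening from 0.0 (shut) to 1.0 (fully open).
Only numpy, scipy, OpenCV 4.12 (cv2) and the standard library are available. Lean on these libraries where they do the work, as an engineer would, in place of code of your own. Each camera call takes 0.05 s, during which the arm holds its last target.

## Working session

There is one attempt and no reset: what is moved stays moved. The work goes in short steps, each a Python script; the robot and the scene stay as the last script left them, time stands still between calls to the robot, and variables do not carry over. Pictures are saved under pics/ and viewed, and the job is handed in when it is done.

```bash
ls; mkdir -p pics; python3 - <<'E'
from bench import bot, imaging
import cv2, numpy as np
for n in ("scene","top"):
    im=imaging.capture(n); cv2.imwrite(f"pics/{n}0.png",im)
    m=imaging.camera_model(n); print(n,m)
print(bot.get_state())
E
```

```text
pics
scene {'K': array([[459.95933827,   0.        , 257.00010162],
       [  0.        , 459.95933827, 186.10157893],
       [  0.        ,   0.        ,   1.        ]]), 'position': array([1227.15142069,  379.4267855 , 1036.43490742]), 'rotation': array([0.71087905, 0.01518593, 2.23183566])}
top {'K': array([[368.16588362,   0.        , 249.56370969],
       [  0.        , 368.16588362, 191.30423237],
       [  0.        ,   0.        ,   1.        ]]), 'position': array([ 402.17147187, -120.54304741,  981.11435023]), 'rotation': array([ 0.17989932, -0.009335  , -1.58789228])}
{'t': 0.1, 'qpos': array([ 9.70774610e-01,  3.26838872e-01, -1.93460615e-01,  1.05201541e+00,
       -3.17913408e-05,  1.43661850e+00]), 'joint_velocities': array([-0.00117921, -0.00135438,  0.00077968,  0.00031734, -0.00138199,
       -0.00110783]), 'effort': array([ 1.14548726e-03, -4.44237149e+01,  2.63038123e+01,  7.83800147e-03,
       -8.35244782e-05,  1.43485761e-05]), 'tcp_pos': array([246.74232959, 490.97219517, 230.60580002]), 'orientation': array([-3.14008348e+00, -1.71641742e-04,  2.67574866e+00]), 'contact_force': array([-0.02818463, -0.58555285, -0.62350914]), 'wrist_torque': array([ 0.03420277, -0.03152803,  0.00061552]), 'opening': 0.9991663900401019}
```

View pics/scene0.png

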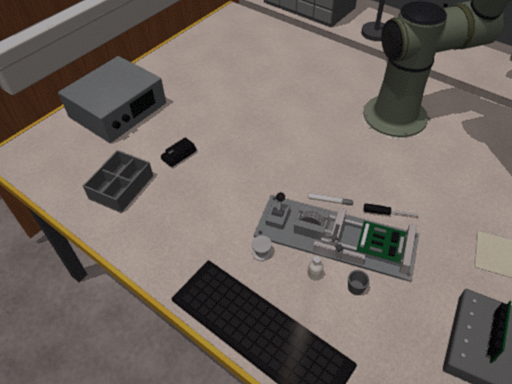

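View pics/top0.png

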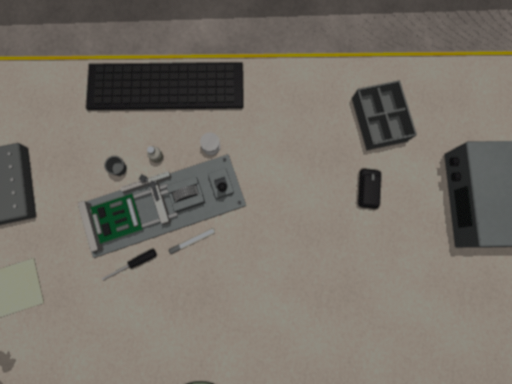

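```bash
cat > h.py <<'E'
from bench import bot, solve_ik, imaging
import cv2, numpy as np
from scipy.spatial.transform import Rotation as Ro
from scipy.optimize import least_squares
def cam(n):
    m=imaging.camera_model(n); return m["K"],np.array(m["position"]),Ro.from_euler("xyz",m["rotation"]).as_matrix()
def proj(n,P):
    K,c,R=cam(n); p=(np.atleast_2d(P)-c)@R; p=p*[1,-1,-1]; q=p@K.T; return q[:,:2]/q[:,2:]
def ray(n,uv,z):
    K,c,R=cam(n); d=R@(np.linalg.inv(K)@[*uv,1]*[1,-1,-1]); return c+d*(z-c[2])/d[2]
def tri(a,b):
    # a pixel in scene, b in top
    f=lambda P: np.r_[proj("scene",P)[0]-a, proj("top",P)[0]-b]
    s=least_squares(f,[400,150,60]); return s.x,s.fun
def crop(im,x0,y0,w,h,s,name):
    c=cv2.resize(im[y0:y0+h,x0:x0+w],None,fx=s,fy=s,interpolation=cv2.INTER_CUBIC)
    for i in range(0,w,10): cv2.putText(c,str(x0+i),(i*s,8),0,.3,(0,255,255),1); cv2.line(c,(i*s,10),(i*s,14),(0,255,255),1)
    for i in range(0,h,10): cv2.putText(c,str(y0+i),(0,i*s+3),0,.3,(0,255,255),1)
    cv2.imwrite(f"pics/{name}.png",c)
E
python3 - <<'E'
from h import *
print(proj("top",[[0,0,0],[400,150,0]]),proj("scene",[[0,0,0],[400,150,0]]))
crop(cv2.imread("pics/scene0.png"),245,180,180,105,4,"sc0")
crop(cv2.imread("pics/top0.png"),75,140,180,130,4,"tc0")
E
```

```text
[[198.87034273 427.84016375]
 [142.50194671 260.90577914]] [[395.08767357 115.86021894]
 [378.20201675 211.39143155]]
```

View pics/sc0.png

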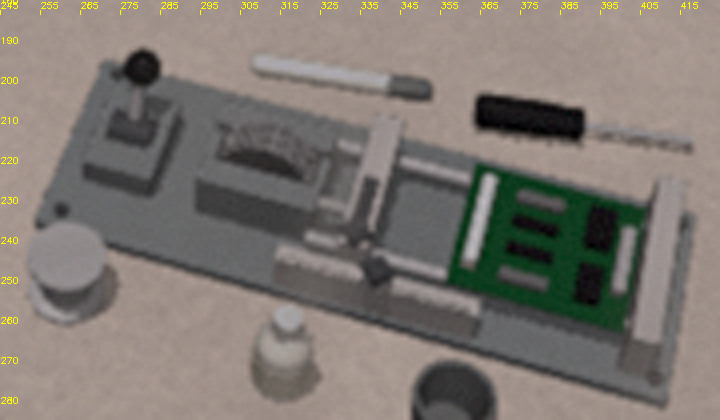

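View pics/tc0.png

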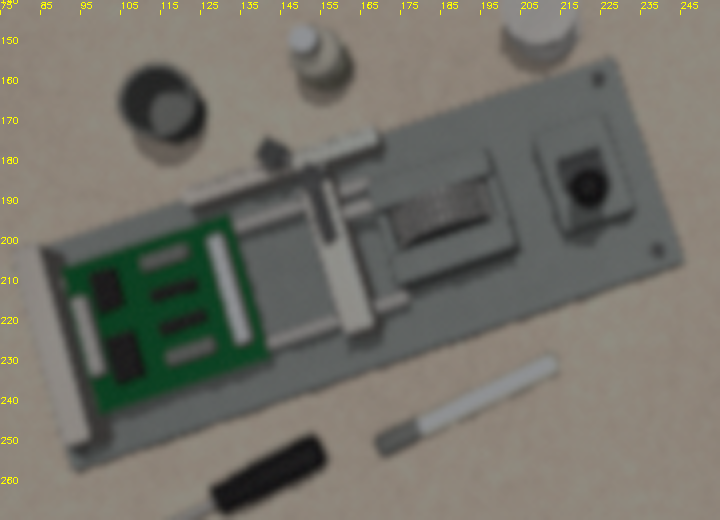

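```bash
cat >> h.py <<'E'
def H(p,P):
    P=np.atleast_2d(P); c,s=np.cos(p[2]),np.sin(p[2])
    return np.c_[p[0]+c*P[:,0]-s*P[:,1], p[1]+s*P[:,0]+c*P[:,1], P[:,2]]
E
cat > fit.py <<'E'
from h import *
T=[((227.5,154.2),(75,-230,12)),((246,205.5),(-75,-230,12)),((94.5,258),(-75,190,12)),((222,186.7),(-24,-185,78))]
S=[((271.2,195.5),(-75,-230,12)),((254.5,236),(75,-230,12)),((411,280.7),(75,190,12)),((418,233),(-75,190,12)),((280.5,196.7),(-24,-185,78))]
def res(p):
    return np.r_[(proj("top",H(p,[a[1] for a in T]))-[a[0] for a in T]).ravel(),(proj("scene",H(p,[a[1] for a in S]))-[a[0] for a in S]).ravel()]
s=least_squares(res,[400,100,-.2]); print(s.x); print(s.fun.reshape(-1,2).round(1))
p=s.x
for n,(x0,y0,w,h) in (("top",(75,140,180,130)),("scene",(245,180,180,105))):
    im=cv2.imread(f"pics/{n}0.png"); k=4
    c=cv2.resize(im[y0:y0+h,x0:x0+w],None,fx=k,fy=k,interpolation=cv2.INTER_CUBIC)
    def poly(P,col):
        q=((proj(n,H(p,P))-[x0,y0]+.5)*k).astype(int); cv2.polylines(c,[q],True,col,1)
    poly([(a,b,12) for a,b in ((-75,-230),(75,-230),(75,190),(-75,190))],(0,0,255))
    poly([(a,b,52) for a,b in ((-35,-130),(35,-130),(35,-50),(-35,-50))],(0,255,255))
    poly([(a,b,37) for a,b in ((-35,-210),(35,-210),(35,-160),(-35,-160))],(255,255,0))
    poly([(a,b,56) for a,b in ((-55,155),(55,155),(55,175),(-55,175))],(255,0,255))
    t=np.linspace(-.9,.9,15); poly([(-12,-90+30*np.sin(a),40+30*np.cos(a)) for a in t]+[(12,-90+30*np.sin(a),40+30*np.cos(a)) for a in t[::-1]],(0,255,0))
    cv2.imwrite(f"pics/fit_{n}.png",c)
E
python3 fit.py
```

```text
[5.40616408e+02 1.18494513e+02 3.23858544e-01]
[[ 0.5 -1.1]
 [ 0.3 -1. ]
 [-1.7  0.2]
 [ 0.6  0.9]
 [-0.8 -0.8]
 [-1.5 -0.7]
 [ 1.2 -0.5]
 [ 1.1  0.1]
 [ 0.1  0.3]]
```

View pics/fit_top.png

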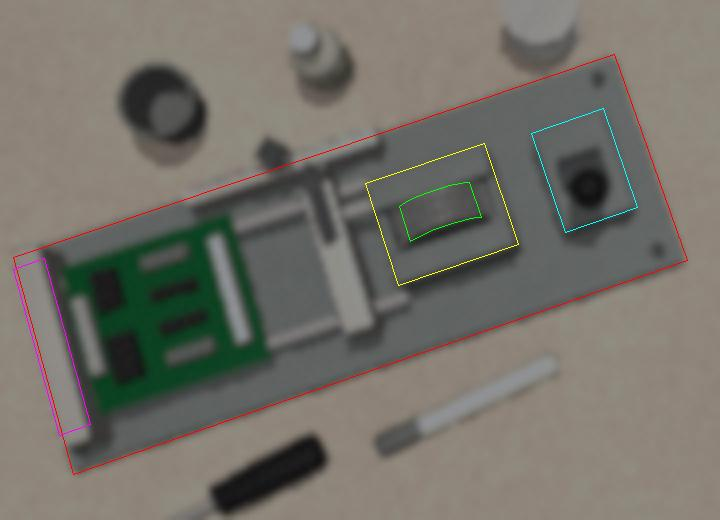

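View pics/fit_scene.png

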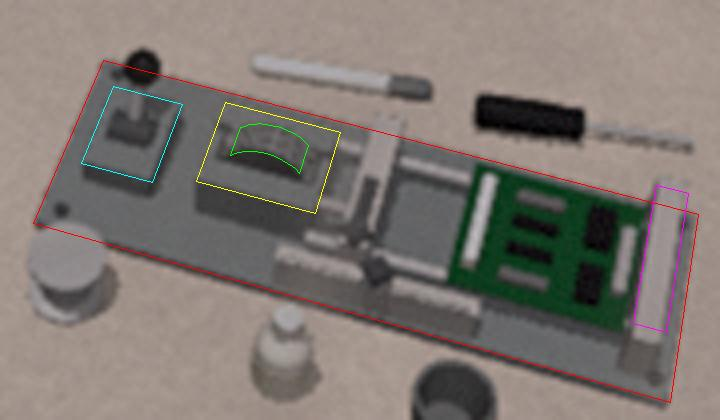

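```bash
python3 - <<'E'
from h import *
for n,(x0,y0,w,h) in (("top",(130,170,50,40)),("scene",(315,205,50,45))):
    im=cv2.imread(f"pics/{n}0.png"); k=14
    c=cv2.convertScaleAbs(cv2.resize(im[y0:y0+h,x0:x0+w],None,fx=k,fy=k,interpolation=cv2.INTER_LANCZOS4),alpha=1.5)
    for i in range(0,w,5): cv2.putText(c,str(x0+i),(i*k,8),0,.35,(0,255,255),1); cv2.line(c,(i*k+7,10),(i*k+7,14),(0,255,255),1)
    for i in range(0,h,5): cv2.putText(c,str(y0+i),(0,i*k+10),0,.35,(0,255,255),1)
    cv2.imwrite(f"pics/zz_{n}.png",c)
E
```

```text
(no output)
```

View pics/zz_top.png

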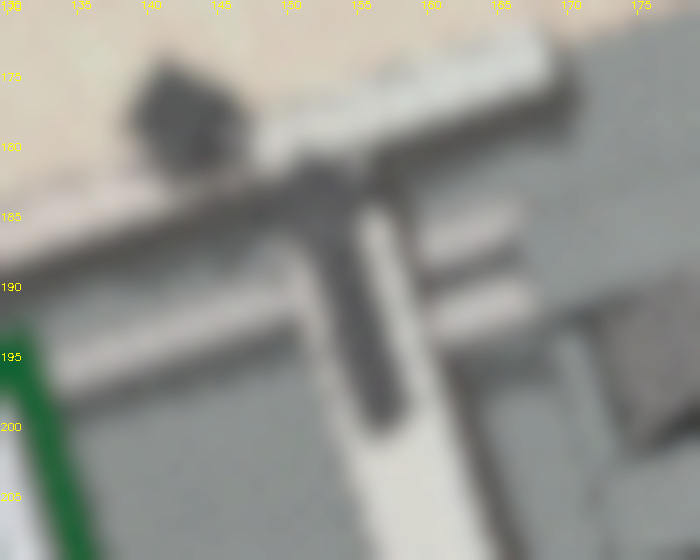

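View pics/zz_scene.png

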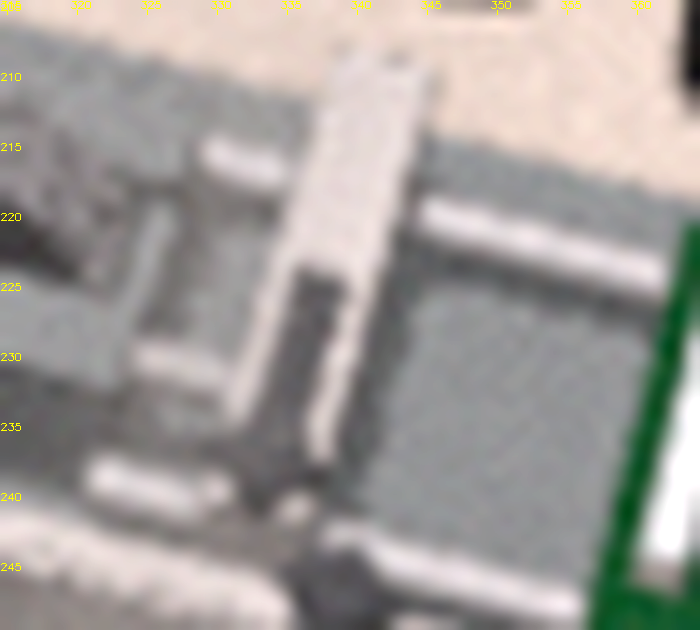

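```bash
cat >> h.py <<'E'
def zoom(n,im,x0,y0,w,h,k,name):
    c=cv2.convertScaleAbs(cv2.resize(im[y0:y0+h,x0:x0+w],None,fx=k,fy=k,interpolation=cv2.INTER_LANCZOS4),alpha=1.5)
    for i in range(0,w,5): cv2.putText(c,str(x0+i),(i*k,8),0,.35,(0,0,255),1); cv2.line(c,(int((i+.5)*k),10),(int((i+.5)*k),16),(0,0,255),1)
    for i in range(0,h,5): cv2.putText(c,str(y0+i),(0,int((i+.5)*k)+4),0,.35,(0,0,255),1)
    cv2.imwrite(f"pics/{name}.png",c)
E
sed -i 's/s=least_squares(res/T=[((u[0]-.4,u[1]-.4),P) for u,P in T];S=[((u[0]-.4,u[1]-.4),P) for u,P in S]\ns=least_squares(res/' fit.py
python3 fit.py; python3 - <<'E'
from h import *
zoom("scene",cv2.imread("pics/scene0.png"),318,222,36,36,16,"z2s")
zoom("top",cv2.imread("pics/top0.png"),132,168,30,25,20,"z2t")
E
```

```text
[5.40991752e+02 1.18209753e+02 3.24801590e-01]
[[ 1.  -0.9]
 [ 0.8 -0.8]
 [-1.1  0.5]
 [ 1.1  1.1]
 [-0.6 -0.3]
 [-1.3 -0.1]
 [ 1.4 -0.1]
 [ 1.3  0.5]
 [ 0.3  0.7]]
```

View pics/z2s.png

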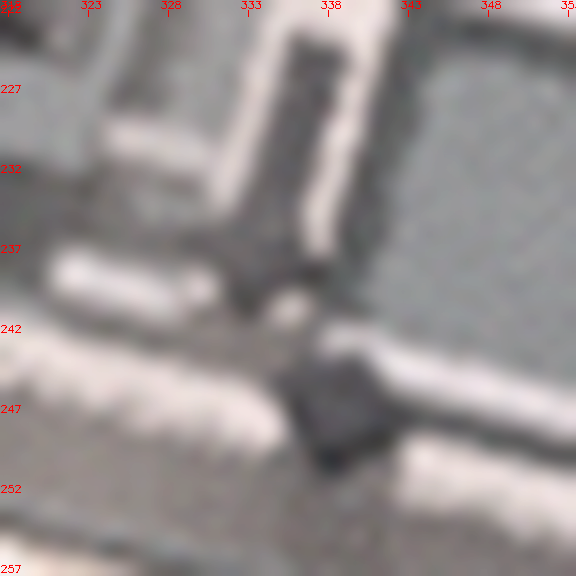

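View pics/z2t.png

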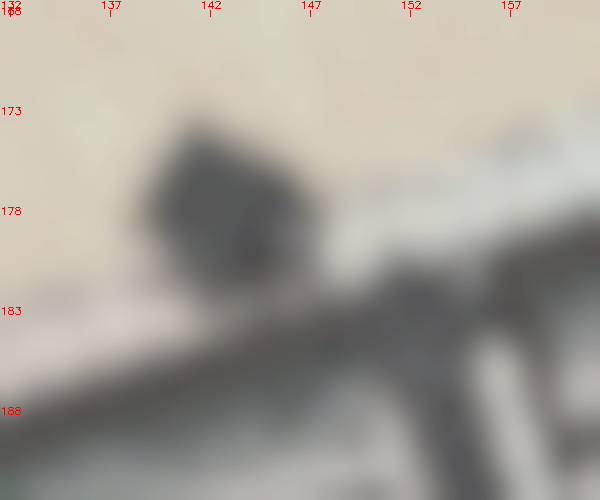

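```bash
python3 - <<'E'
from h import *
p=np.array([541,118.2,.3248])
def inv(P): 
    c,s=np.cos(p[2]),np.sin(p[2]); d=P[:2]-p[:2]; return np.array([c*d[0]+s*d[1],-s*d[0]+c*d[1]])
for n,a,b in (("scene",(332.5,241.3),(339.8,243.3)),("top",(151.3,180.2),(143,183))):
    print(n,inv(ray(n,a,62)).round(1),inv(ray(n,b,62)).round(1))
print(tri((332.5,241.3),(151.3,180.2)),tri((339.8,243.3),(143,183)))
w=H(p,[[0,-90,70],[0,-90,110],[-24,-185,78],[24,-185,78]]);print(w.round(1))
for yaw in (p[2],p[2]-np.pi,p[2]+np.pi,p[2]+np.pi/2,p[2]-np.pi/2):
    for P in w[[1,2]]: 
        q=solve_ik(list(P),[np.pi,0,yaw]); print(round(yaw,2),None if q is None else np.round(q,2))
E
```

```text
scene [ 59.5 -20.6] [59.5 -1.9]
top [ 57.4 -20. ] [57.4  2. ]
(array([602.4323985 , 117.61530523,  60.11499556]), array([ 0.22001201,  0.00087033,  0.18808421, -0.11367571])) (array([596.08187532, 136.8799585 ,  61.04193067]), array([ 0.84647566, -0.00921448,  0.72462555, -0.43600304]))
[[569.7  32.9  70. ]
 [569.7  32.9 110. ]
 [577.3 -64.8  78. ]
 [622.8 -49.5  78. ]]
0.32 [-0.07  0.47 -0.31  0.79  0.    2.75]
0.32 [-0.24  0.52 -0.31  0.74  0.    2.58]
-2.82 [-0.07  0.47 -0.31  0.79  0.   -0.4 ]
-2.82 [-0.24  0.52 -0.31  0.74  0.   -0.56]
3.47 [-0.07  0.47 -0.31  0.79  0.   -0.4 ]
3.47 [-0.24  0.52 -0.31  0.74  0.   -0.56]
1.9 [-0.07  0.47 -0.31  0.79  0.    1.17]
1.9 [-0.24  0.52 -0.31  0.74  0.    1.01]
-1.25 [-0.07  0.47 -0.31  0.79  0.   -1.97]
-1.25 [-0.24  0.52 -0.31  0.74  0.   -2.13]
```

```bash
cat >> h.py <<'E'
p=np.array([541,118.2,.3248]); ORI=[np.pi,0,p[2]-np.pi]
def W(x,y,z): return list(H(p,[[x,y,z]])[0])
def st(tag=""):
    s=bot.get_state(); f=np.array(s["contact_force"]); c,n=np.cos(p[2]),np.sin(p[2])
    d=s["tcp_pos"][:2]-p[:2]
    print(tag,"t",round(s["t"],2),"H",(c*d[0]+n*d[1]).round(1),(-n*d[0]+c*d[1]).round(1),s["tcp_pos"][2].round(1),"F",(c*f[0]+n*f[1]).round(1),(-n*f[0]+c*f[1]).round(1),f[2].round(1),"op",round(s["opening"],2),flush=True)
    return s
E
python3 - <<'E'
from h import *
bot.grip(0.0,20); st("shut")
bot.move_ptp(W(0,-102,150),ORI); st("above")
bot.movel(W(0,-102,85),max_speed=100); st("85")
r=bot.movel(W(0,-102,64),max_speed=15,threshold=3); print(r); st("touch")
bot.dwell(.2); st("settled")
E
```

```text
shut t 0.87 H -159.5 447.5 231.3 F -0.2 0.2 -0.5 op -0.0
above t 2.94 H 0.2 -101.3 150.1 F -0.8 0.5 -0.7 op -0.0
85 t 3.74 H 0.4 -102.1 85.5 F -0.4 -0.1 -0.5 op 0.0
True
touch t 4.74 H -0.1 -102.4 69.0 F -0.9 -1.6 3.6 op -0.0
settled t 4.94 H -0.1 -102.3 68.9 F -0.5 -1.4 6.2 op 0.0
```

```bash
python3 - <<'E'
from h import *
z=68.3
for y in (-98,-90,-82,-78):
    bot.movel(W(0,y,z),max_speed=30); st(str(y))
bot.movel(W(0,-78,95),max_speed=100); st("up")
bot.movel(W(0,-110,95),max_speed=150)
a=imaging.capture("scene"); b=imaging.capture("top")
cv2.imwrite("pics/s1.png",a); cv2.imwrite("pics/t1.png",b)
zoom("scene",a,310,205,50,50,12,"z3s"); zoom("top",b,130,168,60,45,12,"z3t")
E
```

```text
-98 t 5.22 H 0.1 -99.0 69.4 F -3.3 -2.0 10.3 op 0.0
-90 t 5.63 H 0.1 -90.4 69.8 F -3.9 -0.7 13.3 op 0.0
-82 t 6.05 H 0.3 -82.1 69.7 F -3.3 0.3 13.2 op -0.0
-78 t 6.33 H 0.2 -77.7 69.2 F -1.7 1.3 10.8 op -0.0
up t 6.75 H 0.1 -78.0 94.9 F -0.7 -0.7 -1.0 op 0.0
```

View pics/z3s.png

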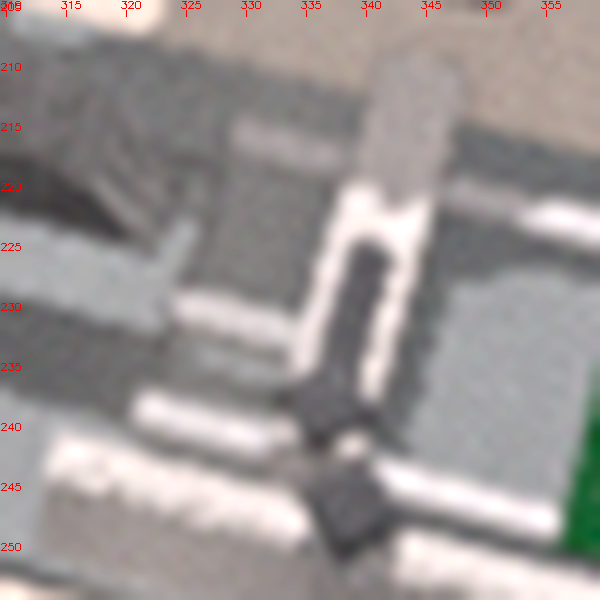

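View pics/z3t.png

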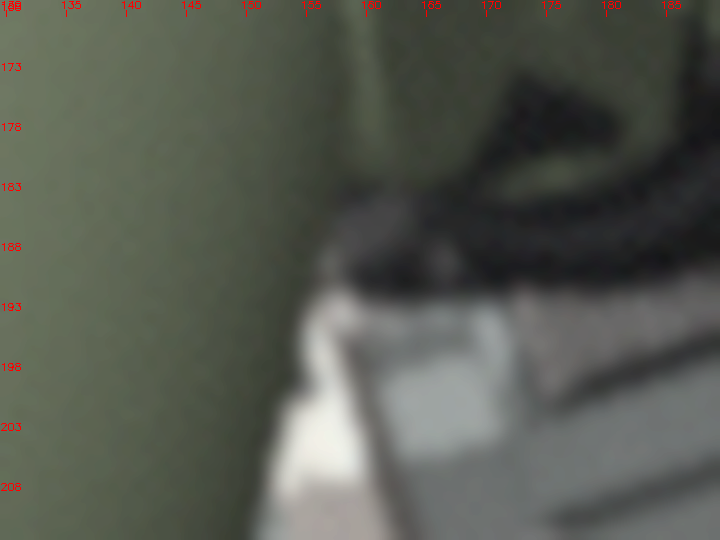

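```bash
cat >> h.py <<'E'
def stroke(y0,y1,z=68.8,v=30):
    sg=np.sign(y1-y0)
    bot.movel(W(0,y0,74),max_speed=120)
    r=bot.movel(W(0,y0,66),max_speed=15,threshold=4); s=st(f"touch {r}")
    bot.movel(W(0,y0,z),max_speed=20); s=st("press")
    bot.movel(W(0,y1,z),max_speed=v); bot.dwell(.1);s=st("end")
    bot.movel(W(0,y1,92),max_speed=120)
E
python3 - <<'E'
from h import *
stroke(-103,-78)
bot.dwell(.1)
a=imaging.capture("scene"); cv2.imwrite("pics/s2.png",a)
zoom("scene",a,318,222,36,36,16,"z4s"); st()
E
```

```text
touch True t 7.99 H 0.5 -103.9 68.6 F -0.7 -1.1 4.0 op 0.0
press t 8.24 H 0.2 -103.1 68.9 F -0.2 -0.3 1.6 op -0.0
end t 9.32 H 0.4 -77.5 69.3 F -1.4 1.1 6.1 op 0.0
 t 9.82 H -0.7 -77.7 91.0 F -0.4 0.0 -0.3 op -0.0
```

View pics/z4s.png

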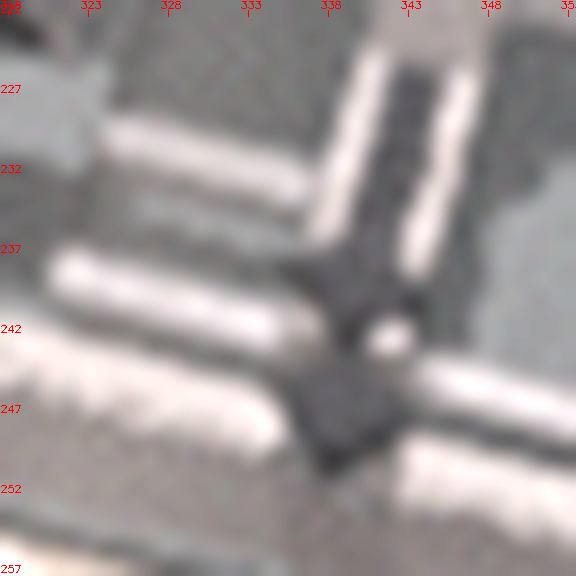

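```bash
python3 - <<'E'
from h import *
bot.movel(W(0,-90,150),max_speed=200)
bot.move_ptp([380,-200,200],ORI); bot.dwell(.2); st()
S=[];T=[]
for i in range(4): S.append(imaging.capture("scene").astype(float));T.append(imaging.capture("top").astype(float))
a=np.mean(S,0).astype(np.uint8);b=np.mean(T,0).astype(np.uint8)
cv2.imwrite("pics/s3.png",a); cv2.imwrite("pics/t3.png",b)
zoom("scene",a,322,222,34,34,20,"z5s"); zoom("top",b,130,168,30,28,20,"z5t")
E
```

```text
t 11.63 H -253.4 -249.8 199.7 F 0.2 0.2 -0.2 op 0.0
```

View pics/z5s.png

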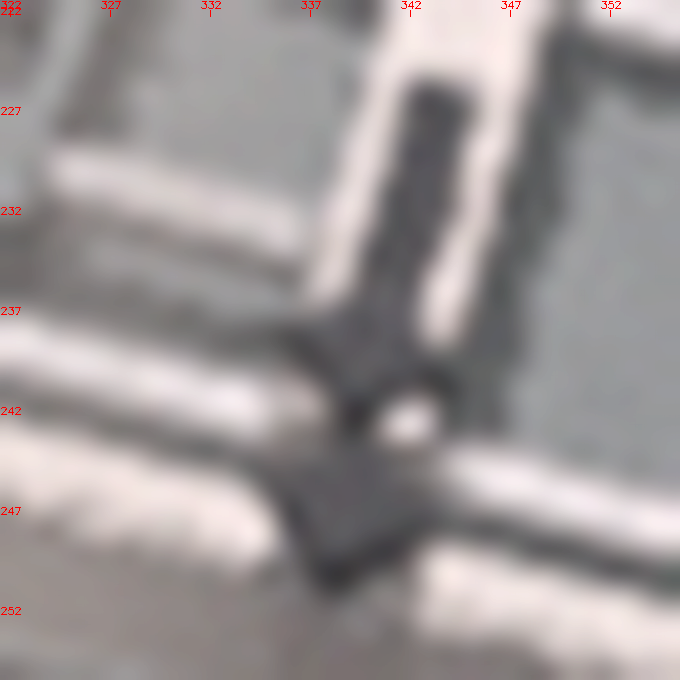

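View pics/z5t.png

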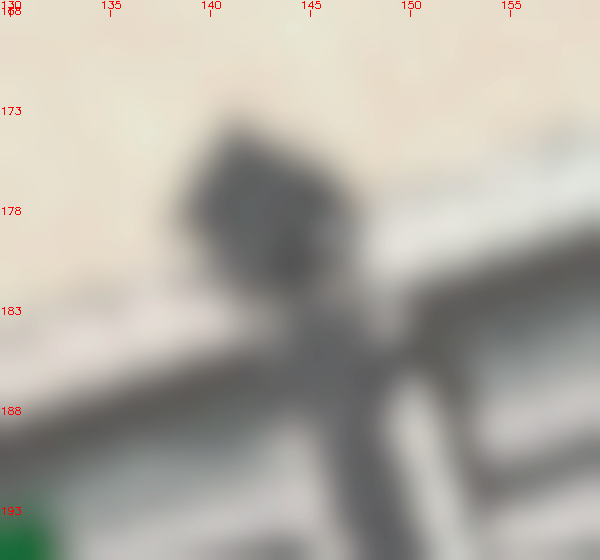

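```bash
cat >> h.py <<'E'
def overlay(n,im,x0,y0,w,h,k,name,yj,yg,hd=10,off=(0,0),z=62):
    c=cv2.convertScaleAbs(cv2.resize(im[y0:y0+h,x0:x0+w],None,fx=k,fy=k,interpolation=cv2.INTER_LANCZOS4),alpha=1.5)
    def poly(P,col):
        q=((proj(n,H(p,P))+off-[x0,y0]+.5)*k).round().astype(int); cv2.polylines(c,[q],True,col,1,cv2.LINE_AA)
    xc=58.5-hd; poly([(58.5,yj,z),(xc,yj+hd,z),(xc-hd,yj,z),(xc,yj-hd,z)],(0,0,255)); poly([(58.5,yj,z),(0,yj,z)],(0,0,255))
    xc=60+hd; poly([(60,yg,z),(xc,yg+hd,z),(xc+hd,yg,z),(xc,yg-hd,z)],(0,255,255)); poly([(60,yg,z),(80,yg,z)],(0,255,255))
    return c
E
python3 - <<'E'
from h import *
a=cv2.imread("pics/s3.png");b=cv2.imread("pics/t3.png")
A=overlay("scene",a,322,222,34,34,11,"",-3.6,.5)
B=overlay("top",b,130,168,34,34,11,"",-3.6,.5)
cv2.imwrite("pics/ov1.png",np.hstack([A,B]))
E
```

```text
(no output)
```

View pics/ov1.png

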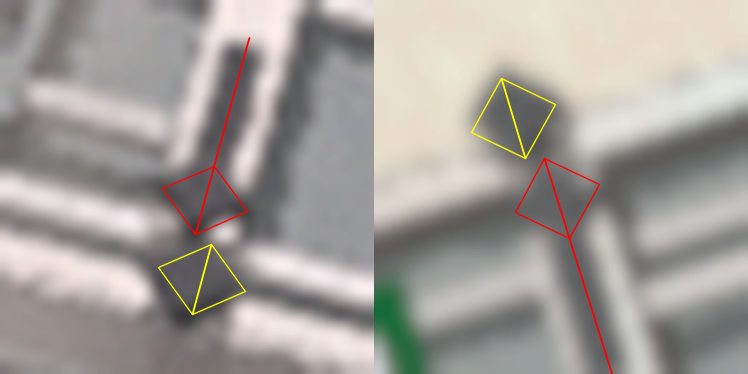

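```bash
cat >> h.py <<'E'
def look(tag,yj,yg):
    bot.movel(W(0,-90,150),max_speed=200)
    bot.move_ptp([380,-200,200],ORI); bot.dwell(.2); st()
    S=[];T=[]
    for i in range(4): S.append(imaging.capture("scene").astype(float));T.append(imaging.capture("top").astype(float))
    a=np.mean(S,0).astype(np.uint8);b=np.mean(T,0).astype(np.uint8)
    cv2.imwrite(f"pics/s{tag}.png",a); cv2.imwrite(f"pics/t{tag}.png",b)
    both(tag,a,b,yj,yg)
def both(tag,a,b,yj,yg,os=(-.6,0),ot=(0,0)):
    A=overlay("scene",a,322,222,34,34,11,"",yj,yg,off=os)
    B=overlay("top",b,130,168,34,34,11,"",yj,yg,off=ot)
    A0=overlay("scene",a,322,222,34,34,11,"",500,500);B0=overlay("top",b,130,168,34,34,11,"",500,500)
    cv2.imwrite(f"pics/ov{tag}.png",cv2.resize(np.vstack([np.hstack([A,B]),np.hstack([A0,B0])]),None,fx=.8,fy=.8,interpolation=cv2.INTER_AREA))
E
python3 - <<'E'
from h import *
bot.move_ptp(W(0,-96,100),ORI)
stroke(-96,-84)
look("4",.4,.4)
E
```

```text
touch True t 14.0 H 0.6 -96.5 69.9 F -1.1 -0.1 6.0 op 0.0
press t 14.25 H 0.6 -96.5 69.9 F -1.0 -0.5 6.6 op -0.0
end t 14.9 H 0.7 -84.2 69.9 F -1.1 0.1 7.1 op 0.0
 t 17.05 H -253.4 -249.8 199.7 F -0.6 -0.3 -0.0 op 0.0
```

View pics/ov4.png

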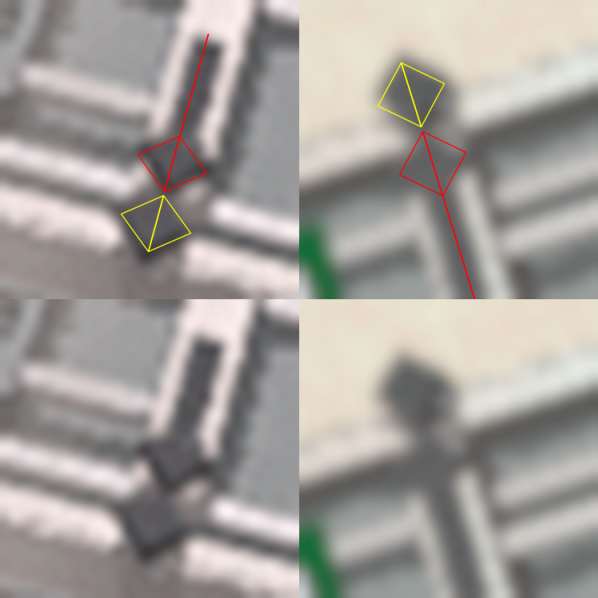

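```bash
cat > prof.py <<'E'
from h import *
import sys
tag=sys.argv[1]; yc=float(sys.argv[2])
ys=np.arange(yc-22,yc+22,1.0)
for n,f in (("scene","s"),("top","t")):
    g=cv2.cvtColor(cv2.imread(f"pics/{f}{tag}.png"),cv2.COLOR_BGR2GRAY).astype(np.float32)
    print(n,"y:",(ys[::2]).astype(int))
    for x in (15,25,35,44,48.5,52,56,64,67,70,73,76):
        q=proj(n,H(p,np.c_[np.full(len(ys),x),ys,np.full(len(ys),62)])).astype(np.float32)
        v=cv2.remap(g,q[None,:,0],q[None,:,1],cv2.INTER_CUBIC)[0]
        print(x,v[::2].astype(int))
E
python3 prof.py 4 0.4
```

```text
scene y: [-21 -19 -17 -15 -13 -11  -9  -7  -5  -3  -1   0   2   4   6   8  10  12
  14  16  18  20]
15 [106 105 105 105 101 100 127 143 120  75  57  51  62  95 135 137  95  60
  61  78  97 107]
25 [110 108 107 108 105 103 125 143 125  80  59  53  56  85 132 138  96  60
  63  78  97 106]
35 [118 123 119 115 106 104 128 142 117  74  58  54  71 111 143 135  89  58
  64  78  94 104]
44 [103  98  95  97  94  84  70  65  59  57  58  60  61  59  70  83  78  66
  63  74  92 102]
48.5 [ 78  73  69  72  70  60  51  51  52  59  59  60  58  50  42  41  49  58
  67  81 100 106]
52 [ 71  73  76  73  71  82  97  86  53  49  54  58  52  50  61  72  69  60
  60  76  96 103]
56 [117 122 125 117 110 120 134 126  86  54  43  46  52  80 109 110  89  82
  96 116 122 121]
64 [122 120 117 119 124 118  94  70  63  63  60  60  66  75  81  81  81  87
 107 123 126 122]
67 [79 77 82 82 80 73 65 59 60 59 59 59 61 66 69 70 69 66 69 73 78 79]
70 [86 89 93 87 71 58 55 58 61 60 60 59 58 56 54 57 67 75 76 76 79 75]
73 [133 134 136 133 119  93  64  50  57  61  63  61  54  47  48  72 107 129
 128 127 126 124]
76 [156 15
[... 542 characters left out ...]
2 63 62 61 60 61 70 75 71 67 65 64 64 64 64 64 63 62 62 62 63 63]
52 [70 69 69 69 70 74 83 90 86 74 67 64 65 69 73 75 71 68 66 66 66 66]
56 [124 123 122 122 118 108  97  93  90  82  73  71  78  91 107 117 118 117
 115 117 117 115]
64 [143 143 144 140 129 108  88  76  65  58  58  62  66  74  92 110 122 132
 140 143 140 136]
67 [141 140 140 135 121 101  81  68  62  60  61  64  66  71  86 108 125 135
 141 142 139 137]
70 [147 146 145 142 132 110  84  65  60  62  64  64  63  67  80 101 123 139
 146 146 146 145]
73 [149 148 148 147 143 129 107  83  71  65  63  63  63  65  80 102 124 139
 147 149 148 148]
76 [148 148 148 149 147 142 133 114  94  78  67  64  71  82  99 120 137 146
 148 149 148 147]
```

```bash
cat > prof2.py <<'E'
from h import *
import sys
tag=sys.argv[1]; yc=0
ys=np.arange(-22,22,.25)
def cen(v,ys,c):
    i=np.argmin(np.abs(ys-c)); m=v[i-8:i+9].min()
    L=v[:i].max() if 0 else v[max(0,i-44):i].max(); R=v[i:i+44].max()
    lo=(m+L)/2; hi=(m+R)/2
    a=i
    while a>0 and v[a]<lo:a-=1
    b=i
    while b<len(v)-1 and v[b]<hi:b+=1
    return ys[a],ys[b]
for n,f in (("scene","s"),("top","t")):
    g=cv2.cvtColor(cv2.imread(f"pics/{f}{tag}.png"),cv2.COLOR_BGR2GRAY).astype(np.float32)
    for x in (12,16,20,24,28,32,36,54,56,58,72,74,76,77,78,79,80,81,82):
        q=proj(n,H(p,np.c_[np.full(len(ys),x),ys,np.full(len(ys),62)])).astype(np.float32)
        v=cv2.remap(g,q[None,:,0],q[None,:,1],cv2.INTER_CUBIC)[0]
        a,b=cen(v,ys,0); print(n,x,a,b,"c",(a+b)/2,"w",b-a)
E
python3 prof2.py 4
```

```text
scene 12 -4.75 4.75 c 0.0 w 9.5
scene 16 -4.5 4.5 c 0.0 w 9.0
scene 20 -4.5 4.5 c 0.0 w 9.0
scene 24 -4.5 5.0 c 0.25 w 9.5
scene 28 -4.75 4.5 c -0.125 w 9.25
scene 32 -4.75 4.25 c -0.25 w 9.0
scene 36 -4.75 4.0 c -0.375 w 8.75
scene 54 -6.25 5.25 c -0.5 w 11.5
scene 56 -5.75 4.5 c -0.625 w 10.25
scene 58 -6.0 3.75 c -1.125 w 9.75
scene 72 -10.5 9.25 c -0.625 w 19.75
scene 74 -10.0 9.0 c -0.5 w 19.0
scene 76 -9.25 8.5 c -0.375 w 17.75
scene 77 -9.0 8.5 c -0.25 w 17.5
scene 78 -8.75 8.25 c -0.25 w 17.0
scene 79 -8.5 8.25 c -0.125 w 16.75
scene 80 -8.0 8.0 c 0.0 w 16.0
scene 81 -7.75 5.5 c -1.125 w 13.25
scene 82 -7.75 4.5 c -1.625 w 12.25
top 12 -3.5 5.25 c 0.875 w 8.75
top 16 -3.75 5.5 c 0.875 w 9.25
top 20 -3.75 5.0 c 0.625 w 8.75
top 24 -3.75 4.75 c 0.5 w 8.5
top 28 -3.75 5.0 c 0.625 w 8.75
top 32 -3.75 5.25 c 0.75 w 9.0
top 36 -3.75 5.5 c 0.875 w 9.25
top 54 -3.5 4.5 c 0.5 w 8.0
top 56 -5.0 5.0 c 0.0 w 10.0
top 58 -7.75 5.0 c -1.375 w 12.75
top 72 -9.0 8.25 c -0.375 w 17.25
top 74 -7.75 7.75 c 0.0 w 15.5
top 76 -6.5 6.75 c 0.125 w 13.25
top 77 -5.75 6.25 c 0.25 w 12.0
top 78 -5.25 5.5 c 0.125 w 10.75
top 79 -4.75 4.75 c 0.0 w 9.5
top 80 -4.5 4.5 c 0.0 w 9.0
top 81 -4.0 3.5 c -0.25 w 7.5
top 82 -4.25 3.5 c -0.375 w 7.75
```

```bash
python3 - <<'E'
from h import *
bot.move_ptp(W(-80,-185,130),ORI)
bot.movel(W(-80,-185,70),max_speed=120); st("down")
r=bot.movel(W(-36,-185,70),max_speed=40,threshold=25); st(f"mid {r}")
r=bot.movel(W(6,-185,70),max_speed=25,threshold=10); st(f"end {r}")
bot.dwell(.2); st("hold")
E
```

```text
down t 18.91 H -80.1 -185.8 70.7 F 0.7 -0.2 0.2 op -0.0
mid False t 20.16 H -35.9 -184.9 70.0 F 0.3 0.2 0.7 op 0.0
end True t 21.52 H -1.3 -184.6 68.9 F -0.8 0.7 -0.1 op 0.01
hold t 21.72 H -1.8 -184.4 68.4 F 0.6 0.6 -1.2 op -0.0
```

```bash
python3 - <<'E'
from h import *
a=imaging.capture("scene");b=imaging.capture("top");cv2.imwrite("pics/s5.png",a)
zoom("scene",a,255,180,60,50,12,"z6s")
E
```

```text
(no output)
```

View pics/z6s.png

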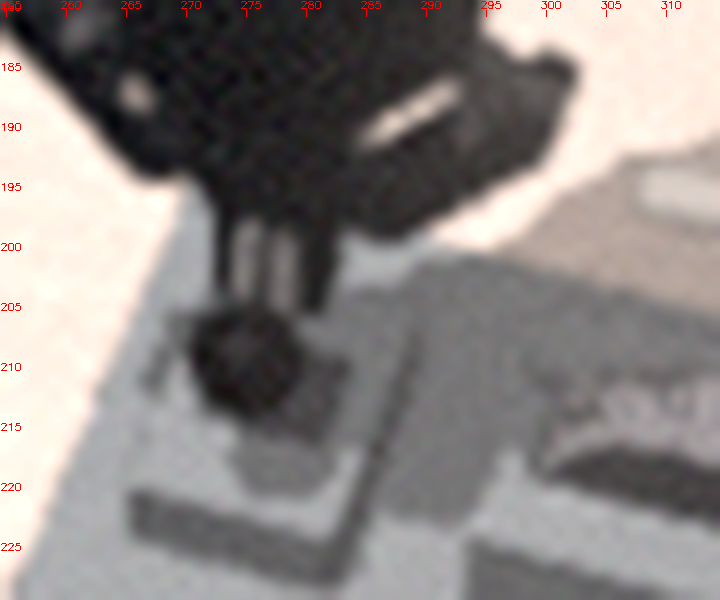

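```bash
python3 - <<'E'
from h import *
for x,z in ((20,79.8),(24,78),(16,81.4)): print(x,proj("scene",H(p,[[x,-185,z]])))
for x in range(0,3): pass
s0=cv2.imread("pics/scene0.png"); print(proj("scene",H(p,[[-24,-185,78]])),"meas 280.1 196.3")
for k in range(2):
    r=bot.movel(W(8,-185,70),max_speed=15,threshold=15); st(f"push {r}")
a=imaging.capture("scene");zoom("scene",a,255,180,60,50,12,"z7s")
E
```

```text
20 [[275.3744435  208.86633057]]
24 [[274.89926264 210.42722034]]
16 [[275.84756823 207.35513412]]
[[280.35638824 197.03756801]] meas 280.1 196.3
push True t 22.31 H -1.4 -184.1 67.8 F 0.5 -0.9 -0.5 op 0.0
push True t 22.8 H -1.6 -183.6 67.1 F -0.7 -0.0 -0.1 op 0.0
```

View pics/z7s.png

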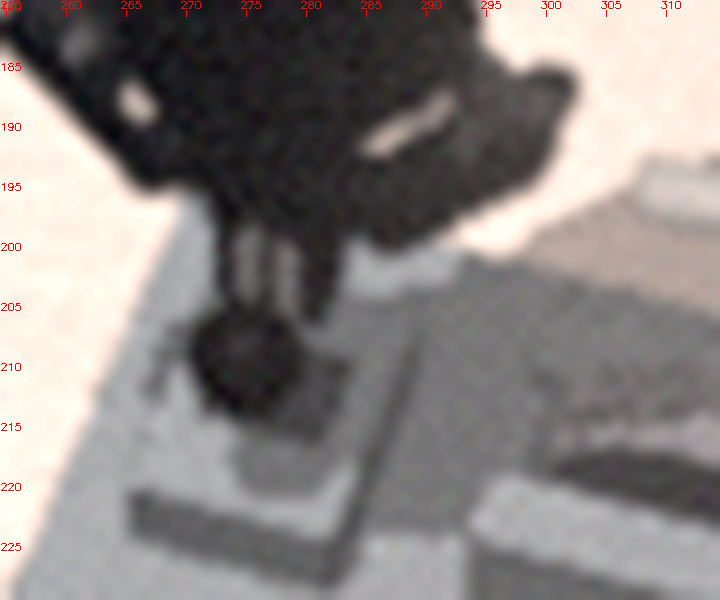

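```bash
python3 - <<'E'
from h import *
bot.movel(W(0,-185,70),max_speed=15); st("push0")
bot.movel(W(1.0,-185,70),max_speed=15); st("push1")
bot.dwell(.2); st("hold")
bot.movel(W(-45,-185,70),max_speed=60); st("back")
bot.movel(W(-60,-185,150),max_speed=150)
bot.move_ptp([380,-250,200],ORI); bot.dwell(.3); st()
a=imaging.capture("scene");b=imaging.capture("top")
S=[a.astype(float)];T=[b.astype(float)]
for i in range(3): S.append(imaging.capture("scene").astype(float));T.append(imaging.capture("top").astype(float))
a=np.mean(S,0).astype(np.uint8);b=np.mean(T,0).astype(np.uint8)
cv2.imwrite("pics/s6.png",a);cv2.imwrite("pics/t6.png",b)
crop(a,245,180,180,105,4,"fs");crop(b,75,140,180,130,4,"ft")
both("6",a,b,.4,.4)
E
python3 prof2.py 6
```

```text
push0 t 23.27 H -1.2 -184.6 69.4 F -5.1 1.0 -1.0 op -0.0
push1 t 23.52 H -1.1 -184.6 69.4 F -7.9 1.2 -0.1 op -0.0
hold t 23.72 H -1.1 -184.6 69.4 F -7.6 1.5 -0.8 op 0.0
back t 24.63 H -44.6 -185.2 70.2 F 0.5 -0.1 0.7 op 0.0
 t 26.59 H -269.4 -297.2 199.7 F -0.3 -0.5 -0.5 op 0.0
scene 12 -4.75 4.75 c 0.0 w 9.5
scene 16 -4.5 4.75 c 0.125 w 9.25
scene 20 -4.5 4.5 c 0.0 w 9.0
scene 24 -4.5 5.0 c 0.25 w 9.5
scene 28 -4.75 4.5 c -0.125 w 9.25
scene 32 -4.75 4.25 c -0.25 w 9.0
scene 36 -4.75 4.0 c -0.375 w 8.75
scene 54 -6.25 5.25 c -0.5 w 11.5
scene 56 -5.75 4.25 c -0.75 w 10.0
scene 58 -6.0 3.5 c -1.25 w 9.5
scene 72 -10.5 9.5 c -0.5 w 20.0
scene 74 -10.0 9.0 c -0.5 w 19.0
scene 76 -9.25 8.5 c -0.375 w 17.75
scene 77 -9.0 8.5 c -0.25 w 17.5
scene 78 -8.75 8.25 c -0.25 w 17.0
scene 79 -8.5 8.0 c -0.25 w 16.5
scene 80 -8.0 6.75 c -0.625 w 14.75
scene 81 -7.75 5.25 c -1.25 w 13.0
scene 82 -7.75 4.25 c -1.75 w 12.0
top 12 -3.25 5.25 c 1.0 w 8.5
top 16 -3.75 5.5 c 0.875 w 9.25
top 20 -3.75 5.0 c 0.625 w 8.75
top 24 -3.75 4.75 c 0.5 w 8.5
top 28 -3.75 5.0 c 0.625 w 8.75
top 32 -3.75 5.5 c 0.875 w 9.25
top 36 -3.75 5.5 c 0.875 w 9.25
top 54 -3.5 4.5 c 0.5 w 8.0
top 56 -4.75 5.0 c 0.125 w 9.75
top 58 -7.75 5.0 c -1.375 w 12.75
top 72 -9.0 8.25 c -0.375 w 17.25
top 74 -7.75 7.75 c 0.0 w 15.5
top 76 -6.5 6.75 c 0.125 w 13.25
top 77 -5.75 6.25 c 0.25 w 12.0
top 78 -5.25 5.25 c 0.0 w 10.5
top 79 -4.75 4.75 c 0.0 w 9.5
top 80 -4.5 4.5 c 0.0 w 9.0
top 81 -4.0 3.75 c -0.125 w 7.75
top 82 -4.25 3.5 c -0.375 w 7.75
```

View pics/fs.png

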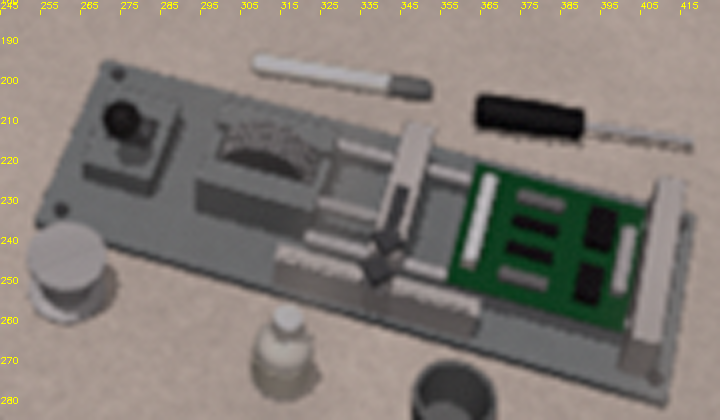

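View pics/ft.png

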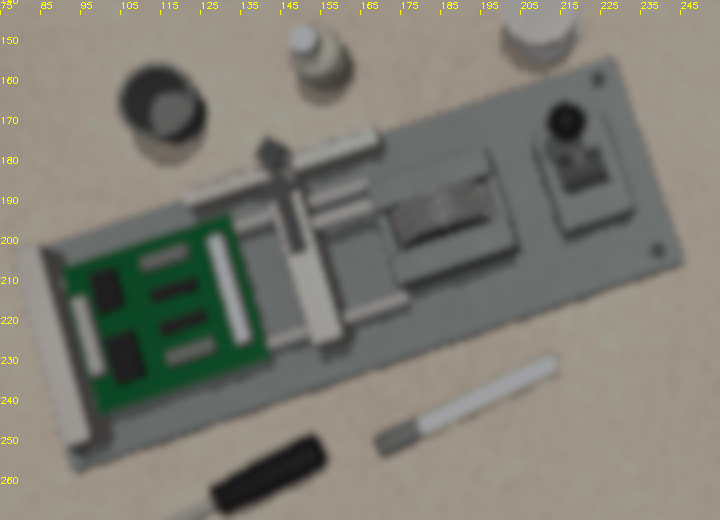

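View pics/ov6.png

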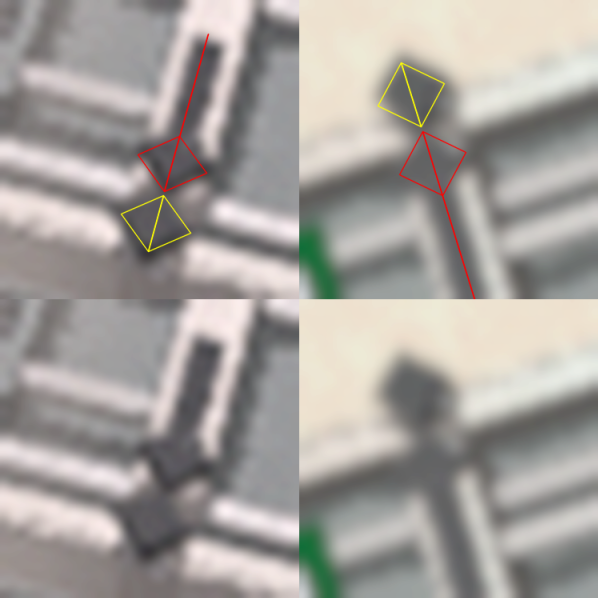

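```bash
python3 - <<'E'
from h import *
print(proj("top",H(p,[[24,-185,78],[20,-185,79.8]])), "meas 215.9 169.9 (start resid 1.1,1.1 model-meas)")
d=cv2.absdiff(cv2.imread("pics/top0.png"),cv2.imread("pics/t6.png")).max(2)
n,l,s,c=cv2.connectedComponentsWithStats((d>30).astype(np.uint8)); print(s[1:][s[1:,4]>5])
bot.sign_off()
E
```

```text
[[216.49745033 169.71594774]
 [216.95110667 171.0081033 ]] meas 215.9 169.9 (start resid 1.1,1.1 model-meas)
[[  212   166    10    11    83]
 [  217   183    11    13   106]
 [  158   185     2     4     8]
 [  153   186     5    11    33]
 [  145   190     3     4     9]
 [  147   192    24    35   363]
 [  144   195     2     4     7]
 [  163   199     6    19    34]
 [  220   199     4     2     6]
 [  197   211   264   173 27054]
 [    0   351    16    22   247]
 [   86   366    64    18   510]
 [    0   381     3     3     6]]
the job is handed in; nothing more can be done
```

The job is done and handed in at about 27 s of the 64 s allowed. The jaw pointer is level with the gauge mark, and the lock lever is fully over.

**Wheel:** I found the holder in both cameras. Then I rolled the wheel in three fingertip strokes (about 25, 25 and 12 mm of rim), lifting off between them. The pressing force was mostly 5–10 N. It reached about 13 N on the first stroke, a little over the suggested range, with no sign of slipping.

**Alignment:** The raw offset between pointer and gauge was about +0.3 mm in the scene camera and +0.7 mm in the top camera. Correcting for a small tilt between the axis I measured along and the pointer brings both to within about 0.5 mm. I re-measured after locking and nothing had changed.

**Lock lever:** I pushed the lever until a steady push of about 7.6 N no longer moved it. The ball then sat where the fully-over position predicts, within a pixel (about 2.5 mm) in both cameras. One earlier push stopped on its force limit with no lasting force reading, so I repeated it firmly to be sure.

**Everything else:** Comparing the first and last top pictures, the only changes at the holder are the jaw and the lever. The board, bottle, cup, spool, driver and pen look unmoved, and the arm ended well clear. The mouse lay under the parked arm's area of that picture, so I could not check it directly, but the arm never went below about 200 mm there.

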